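Close a syrup sample and hold it tipped over the light pad

ROBOT

A 6-joint arm with a two-finger parallel gripper is mounted at the origin on the work surface. World frame = base frame: x ahead of the robot, y to its left, z up, the work surface at z = 0. Lengths are in m, angles in rad, forces in N, time in s.
With the tool pointing down it reaches from about 0.275 to 0.875 m from the base axis. Payload 12.5 kg.
Tool frame: the origin (TCP) lies at the very end of the fingers, on their centre line; the grasp point (between the pads) lies 19 mm behind it; z points along the fingers, y is the line along which they close (so a half turn about z gives the same grasp; the last joint's range is limited). The gripper opens to 85 mm and grips with 20 to 120 N. Pads are 22 mm wide; open, the fingers measure 114 mm over their backs; the gripper's body (76 mm by 85 mm) begins 54 mm behind the grasp point. The pads swing forward as they close: fully open they stand 13 mm farther back than shut.
Start: joints at [-0.085, 0.351, 1.652, -0, 1.139, -0.085], TCP at [0.55, 0, 0.231] pointing down, gripper open.
Joint ranges: [-2.75, 2.75], [-0.79, 2.1], [0.01, 2.65], [-1.57, 4.71], [0.07, 3.14], [-2.87, 2.87]. Speed limits (rad/s): [2.22, 2.22, 2.79, 3.14, 3.14, 3.14].

INTERFACE

Orientations are given as a 3x3 rotation matrix whose columns are the frame's x, y, z axes.
In Python, from bench import manip gives the robot as it stands. Calls block until the motion is done:
- manip.move_ptp(position, orientation): joint-space move of the TCP to a pose.
- manip.move_l(position, attitude=None, max_speed=0.15): straight line of the TCP; attitude=None keeps the orientation; max_speed is the mean speed in m/s.
- manip.move_j(angles): joint-space move.
- manip.set_gripper(opening, effort=None): opening from 0.0 (shut) to 1.0 (fully open); effort is the grip in N (None keeps the last); returns when the fingers have stopped.
- manip.dwell(seconds).
- manip.inverse_kinematics(position, orientation): joint angles nearest the present ones, or None.
- manip.grab_frame(name): name is "scene" or "side" or "wrist"; returns (picture, depth): 480x640x3 uint8, red, green, blue; 480x640 float32, m along the optical axis (not along the pixel's ray), 0 where there is no reading.
- manip.get_calibration(name): a dict with "camera_matrix" (3x3 intrinsics, pixels), "R" (3x3) and "t" (3): a world point X has camera coordinates R X + t. Camera axes: x right, y down, z forward; pixel columns grow to the right and rows downward; lengths in m; the calibration is good to about 2 mm. A picture is of the moment at which its call begins: read the wrist's pose just before it. get_calibration takes no time and is no camera call; for the wrist camera it gives the pose at the moment of the call.
A pose or a line that the arm cannot do raises manip.Unreachable and nothing moves.
- manip.sign_off(): hands the job in; it is judged then, once.
Trained networks look in the newest picture that a camera, given by its name, has taken for a name from the list of things; names that differ only in an ending like _2 or _b are one class to them, and where a whole thing is asked for, a point or a joint stands for the part that bears it (a point fixed in the world has none). Each returns a list of dicts, best first, with "confidence" (0 to 1); they miss things now and then, are a little off and sometimes report something else, mostly with a low value. They report only what shows in the picture. A call takes as long as a camera call.
- manip.look_for(camera, name): "at" ([x, y, z] in m, in world coordinates, good to about 4 mm: the middle of the surface that is visible of it).
Readings, each from a call of its own:
- manip.current_time(): time.
- manip.current_qpos(): joint angles.
- manip.current_joint_vel(): joint speeds.
- manip.current_joint_torque(): joint torques, N m.
- manip.current_ee_pos(): TCP position.
- manip.current_tcp_rot(): TCP orientation.
- manip.current_force(): force on the tool from outside, world axes, zero at the start.
- manip.current_ft_torque(): the same for the moment, N m.
- manip.current_grip_width(): opening from 0.0 (shut) to 1.0 (fully open).
- manip.current_grip_force(): force on a finger pad.
Only numpy, scipy, OpenCV 4.12 (cv2) and the standard library are available. Lean on these libraries where they do the work, as an engineer would, in place of code of your own. Each camera call takes 0.05 s, during which the arm holds its last target. There are 200 camera calls.

TASK

One of the three amber sample tubes in the wooden rack has its hinged white cap standing open: press that cap fully shut while the tube is still seated in the rack, then draw the tube straight out. Hold it up over the middle of the square light pad, about 15 cm above it, leaning about 45 degrees from upright, cap end up, so the light shines through its side, and finish while still holding it there. Leave the other tubes and everything else on the table where they are.

Things in the scene. Friction and masses are not known exactly. Their poses are not given: they have to be found in the camera images.
- tube: amber-brown rigid sample tube (about 70 g), the one whose cap stands open at the start, in any of the rack's holes. 30 mm in diameter, 106 mm tall, 116 mm with the cap shut; the top 8 mm is a white collar of the same diameter. Origin: centre of its underside, z up the tube, x to the hinge side (away from the robot, within about 40 degrees). Seated, its lower 50 mm is in the hole.
- tube_mid (a point): point on the tube's axis 58 mm above its underside, halfway up the capped tube; its z axis is the tube's
- cap (a joint): angle of the tube's white hinged cap, a disc 30 mm in diameter and 10 mm thick with a small tab that ends 39 mm from the hinge line: 0 fully shut, grows to 1.9 as it opens (1.57 = upright on the rim). Stiff hinge (0.02 N m, about 1 N at the tab): the cap stays where it is left, has no latch or spring, and stays shut when the tube is tipped.
- cap_hinge (a point): middle of the cap's hinge line, on the tube at x = +18 mm, z = 106 mm from the tube's origin; the line is parallel to the tube's y axis. The shut cap lies on its -x side, its top face 10 mm higher
- rack: wooden rack block fixed to the table, 75 (x) by 250 (y) by 60 (z) mm, origin at the centre of its underside; three vertical holes 33 mm wide and 50 mm deep (floor 10 mm above the table) at y = -80, 0, +80 mm
- light_pad: square flat light pad fixed to the table, black edge and bright white top, 170 by 170 mm, 12 mm thick, origin at the centre of its underside
- tube_b: sample tube, lighter amber, cap shut (not movable), same size and origin as the open one, in another hole of the rack
- tube_c: sample tube, dark brown, cap shut (not movable), same size and origin as the open one, in another hole of the rack
- bottle: amber bottle with a red cap, 64 mm in diameter, 190 mm tall, origin at the centre of its underside
- jar: amber jar with a brass lid, 70 mm in diameter, 100 mm tall, origin at the centre of its underside
- mug: blue mug, 76 mm in diameter, 85 mm tall, origin at the centre of its underside
- spoon: steel spoon lying flat, 200 mm long along its x axis
- wrench: wrench lying flat, 200 mm long along its x axis

How it is judged:
On the way, in this order (a step that is already met when the one before it is completed fails the run):
1. the open cap is fully shut while its tube is still seated in the rack (value of joint cap below 0.08 rad and z of tube in the frame of rack below 0.02 m), for 0.2 s.
2. the shut tube is drawn clear of the rack, held by the fingers (value of joint cap below 0.08 rad and z of tube in the frame of rack above 0.065 m and contact force between tube and the fingers above 1 N), for 0.2 s.
At the end, for the whole second after the job is handed in: The capped tube (cap within 0.08 rad of shut) is held still by the fingers alone, cap end up, leaning 32 to 65 degrees from upright, its middle within 60 mm of the pad's centre seen from above and 100 to 240 mm above the pad's underside; all other things unmoved (3 cm) (value of joint cap below 0.08 rad and angle between tube's own z axis and vertical between 0.56 and 1.13 rad and horizontal distance between tube_mid and light_pad below 0.06 m and z of tube_mid in the frame of light_pad between 0.1 and 0.24 m and contact force between tube and the fingers above 1 N and contact force between tube and light_pad below 0.1 N and contact force between tube and rack below 0.1 N and linear speed of tube below 0.03 m/s); the arm keeps its last pose, push and grip.
It fails at once if another tube, the bottle, jar, mug, spoon or wrench is moved by more than 3 cm or, if it stands, tipped (distance of any of tube_b, tube_c, bottle, jar, mug, spoon, wrench from where it was at the start of the episode above 0.03 m or angle between any of tube_b, tube_c, bottle, jar, mug's own z axis and vertical above 0.35 rad).
It also fails if it takes over 51 s, if anything falls off the work surface, if the arm or the gripper's body presses on something with over 40 N, if the wrist force passes 120 N, or if a joint passes its speed limit or range.

## Working session

There is one attempt and no reset: what is moved stays moved. The work goes in short steps, each a Python script; the robot and the scene stay as the last script left them, time stands still between calls to the robot, and variables do not carry over. Pictures are saved under pics/ and viewed, at most 10 in all, crops included, and the job is handed in when it is done.

```bash
mkdir -p pics; ls; python3 - <<'E'
from bench import manip
import cv2,numpy as np
for c in ["scene","side"]:
    p,d=manip.grab_frame(c); cv2.imwrite(f"pics/{c}0.png",p[:,:,::-1])
    np.save(f"pics/{c}0.npy",d)
    for n in ["tube","cap","rack","light_pad","bottle","jar","mug","spoon","wrench"]:
        print(c,n,[(np.round(r["at"],3).tolist(),round(r["confidence"],2)) for r in manip.look_for(c,n)][:4])
    k=manip.get_calibration(c); print((-k["R"].T@k["t"]).round(3))
E
```

```text
pics
scene tube [([0.544, -0.239, 0.114], 0.7), ([0.524, -0.159, 0.112], 0.64), ([0.501, -0.082, 0.117], 0.45)]
scene cap []
scene rack [([0.532, -0.164, 0.063], 0.71), ([0.718, -0.178, 0.042], 0.64)]
scene light_pad [([0.503, 0.212, 0.014], 0.74), ([0.533, -0.162, 0.06], 0.52)]
scene bottle [([0.69, 0.391, 0.115], 0.69)]
scene jar [([0.776, 0.127, 0.08], 0.91), ([0.526, -0.157, 0.111], 0.36), ([0.342, -0.451, 0.01], 0.3)]
scene mug [([0.721, -0.179, 0.044], 0.89)]
scene spoon [([0.356, 0.447, 0.011], 0.66)]
scene wrench [([0.346, -0.452, 0.009], 0.84)]
[ 1.574 -0.08   1.561]
side tube [([0.535, -0.252, 0.109], 0.91), ([0.511, -0.176, 0.104], 0.9), ([0.493, -0.1, 0.109], 0.65)]
side cap [([0.509, -0.091, 0.14], 0.56)]
side rack [([0.51, -0.226, 0.06], 0.97), ([0.343, 0.428, 0.011], 0.43)]
side light_pad [([0.489, 0.197, 0.009], 0.65), ([0.493, -0.097, 0.109], 0.45)]
side bottle [([0.663, 0.372, 0.06], 0.68)]
side jar [([0.75, 0.108, 0.068], 0.85)]
side mug [([0.734, -0.198, 0.051], 0.62)]
side spoon [([0.493, -0.094, 0.112], 0.67), ([0.344, 0.432, 0.009], 0.64)]
side wrench [([0.345, -0.45, 0.006], 0.9), ([0.66, 0.376, 0.058], 0.68)]
[ 0.396 -0.867  0.799]
```

View pics/scene0.png

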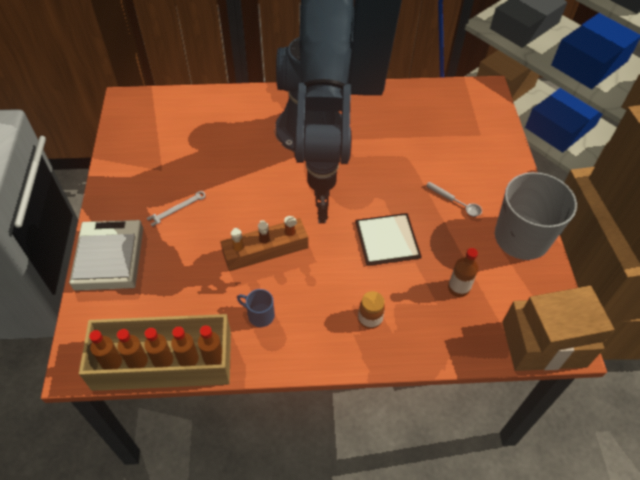

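View pics/side0.png

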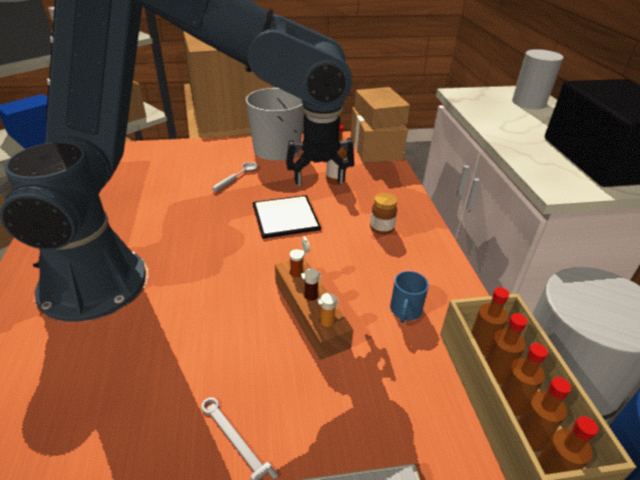

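The open cap shows in the side view at about (307,245), on the end tube nearest the pad, at about (0.50, -0.09). I'll look closer with the wrist camera.

```bash
cat > h.py <<'E'
from bench import manip
import numpy as np, cv2
def down(yaw):  # tool z down, tool y at yaw from world y
    c,s=np.cos(yaw),np.sin(yaw)
    return np.array([[c,-s,0],[s,c,0],[0,0,1]])@np.diag([1,-1,-1.])
def shot(cam,name):
    k=manip.get_calibration(cam); p,d=manip.grab_frame(cam)
    cv2.imwrite(f"pics/{name}.png",p[:,:,::-1])
    v,u=np.mgrid[:480,:640]; K=k["camera_matrix"]
    C=np.stack([(u-K[0,2])/K[0,0]*d,(v-K[1,2])/K[1,1]*d,d],-1)
    W=(C-k["t"])@k["R"]; W[d==0]=np.nan
    np.savez(f"pics/{name}.npz",p=p,W=W)
    return p,W,k
E
python3 - <<'E'
from h import *
print(manip.current_tcp_rot().round(2) if hasattr(manip.current_tcp_rot(),'round') else manip.current_tcp_rot())
k=manip.get_calibration("wrist"); print("cam",(-k["R"].T@k["t"]).round(3), k["R"][2].round(2), k["camera_matrix"][0,0])
manip.move_ptp([0.50,-0.10,0.36],down(0.0))
p,W,k=shot("wrist","w1")
print("cam",(-k["R"].T@k["t"]).round(3),k["R"].round(2).tolist(),manip.current_time())
for n in ["tube","cap","rack","cap_hinge"]:
    print(n,[(np.round(r["at"],3).tolist(),round(r["confidence"],2)) for r in manip.look_for("wrist",n)][:4])
E
```

```text
[[-0.  1.  0.]
 [ 1.  0. -0.]
 [-0.  0. -1.]]
cam [0.55  0.085 0.374] [ 0.   -0.33 -0.95] 385.9322537529387
cam [ 0.585 -0.099  0.502] [[0.0, -1.0, -0.0], [-0.95, -0.0, 0.33], [-0.33, -0.0, -0.95]] 2.2917
tube [([0.498, -0.086, 0.115], 0.7), ([0.533, -0.231, 0.122], 0.7), ([0.515, -0.162, 0.123], 0.7)]
cap [([0.51, -0.083, 0.143], 0.98)]
rack [([0.518, -0.159, 0.063], 0.71)]
cap_hinge [([0.497, -0.084, 0.114], 0.59), ([0.344, -0.449, 0.005], 0.18)]
```

View pics/w1.png

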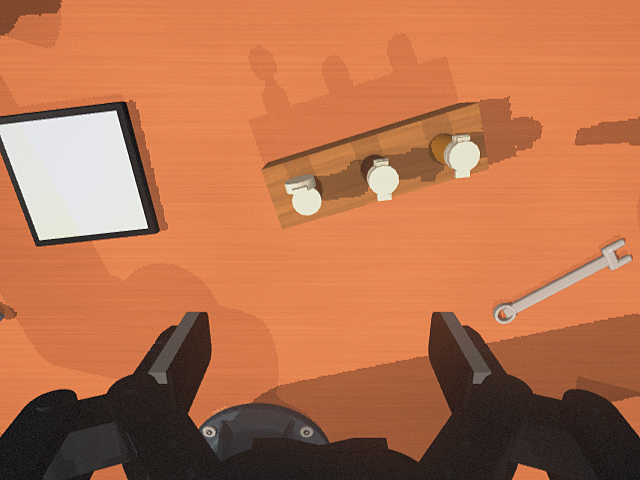

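The wrist view shows the open tube at (306,198) with its cap standing at (300,183). The other two tubes, at (383,178) and (462,154), are shut. Next I'll take positions from the depth data.

```bash
python3 - <<'E'
import numpy as np, cv2
z=np.load("pics/w1.npz"); p=z["p"].astype(int); W=z["W"]
w=(p.min(2)>110)
v,u=np.mgrid[:480,:640]
for n,(a,b,c,d) in dict(open=(275,330,165,225),mid=(360,405,150,205),far=(435,485,125,185)).items():
    m=w&(u>a)&(u<b)&(v>c)&(v<d); P=W[m]
    lo=P[(P[:,2]>.108)&(P[:,2]<.131)]; hi=P[P[:,2]>.133]
    xy=(lo[:,:2]*1000).astype(np.float32)
    print(n,len(lo),len(hi),"lo mean",lo.mean(0).round(4),"z med",np.median(lo[:,2]).round(4), "circle",cv2.minEnclosingCircle(xy))
    if len(hi):
        print(" hi mean",hi.mean(0).round(4),"zmax",hi[:,2].max().round(4),"rect",cv2.minAreaRect((hi[:,:2]*1000).astype(np.float32)))
        for zz in np.arange(.118,.16,.006):
            s=P[(P[:,2]>zz)&(P[:,2]<zz+.006)]
            print("  ",zz.round(3),len(s),s.mean(0).round(4) if len(s) else "", s.min(0).round(3) if len(s) else "", s.max(0).round(3) if len(s) else "")
mp=w&(u<140)&(v>95)&(v<245); print("pad",cv2.minAreaRect((W[mp&(np.abs(W[...,2]-.012)<.01)][:,:2]*1000).astype(np.float32)))
i=cv2.resize(z["p"][140:250,250:500],(750,330),interpolation=cv2.INTER_CUBIC); cv2.imwrite("pics/w1c.png",i[:,:,::-1])
E
```

```text
open 594 320 lo mean [ 0.4875 -0.0864  0.1163] z med 0.1163 circle ((495.0951232910156, -85.80986022949219), 21.65614891052246)
 hi mean [ 0.5105 -0.081   0.1479] zmax 0.1572 rect ((509.75146484375, -80.67899322509766), (10.612051010131836, 28.880311965942383), 14.337224006652832)
   0.118 8 [ 0.4966 -0.0857  0.1196] [ 0.477 -0.099  0.118] [ 0.517 -0.071  0.124]
   0.124 1 [ 0.5144 -0.0764  0.1272] [ 0.514 -0.076  0.127] [ 0.514 -0.076  0.127]
   0.13 6 [ 0.5148 -0.0793  0.1329] [ 0.513 -0.091  0.13 ] [ 0.518 -0.07   0.135]
   0.136 30 [ 0.5107 -0.0793  0.1398] [ 0.502 -0.095  0.137] [ 0.518 -0.066  0.142]
   0.142 139 [ 0.5108 -0.0814  0.1453] [ 0.502 -0.093  0.142] [ 0.517 -0.068  0.148]
   0.148 79 [ 0.5118 -0.0807  0.1497] [ 0.504 -0.089  0.148] [ 0.516 -0.074  0.154]
   0.154 69 [ 0.5081 -0.081   0.1555] [ 0.505 -0.088  0.154] [ 0.512 -0.074  0.157]
   0.16 0   
mid 936 0 lo mean [ 0.5126 -0.1615  0.1247] z med 0.1259 circle ((510.88507080078125, -162.0791473388672), 20.933631896972656)
far 1089 0 lo mean [ 0.536  -0.2367  0.1239] z med 0.1257 circle ((534.5281982421875, -238.26206970214844), 20.842819213867188)
pad ((491.347900390625, 213.197265625), (151.68492126464844, 153.78758239746094), 6.6420578956604)
```

View pics/w1c.png

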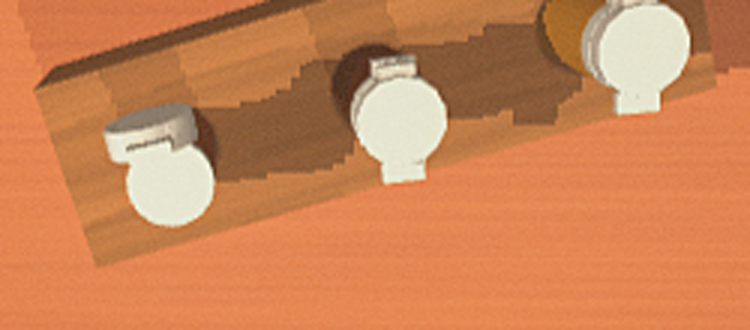

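```bash
cat >> h.py <<'E'
YAW=0.25; C=np.array([0.4874,-0.0861]); TX=np.array([np.cos(YAW),np.sin(YAW)])
R=down(YAW)
def tp(x,z): return np.r_[C+x*TX,z]
E
python3 - <<'E'
from h import *
manip.set_gripper(0.0)
manip.move_ptp(tp(.062,.20),R)
manip.move_l(tp(.062,.148))
f0=np.array(manip.current_force()); print(f0.round(2))
manip.move_l(tp(.010,.148),max_speed=.06)
print((manip.current_force()-f0).round(2))
manip.move_l(tp(-.004,.131),max_speed=.04)
z=.131
while z>.122:
    z-=.001; manip.move_l(tp(-.004,z),max_speed=.03)
    f=manip.current_force()-f0
    if f[2]>10: break
print(z,f.round(2),np.round(manip.current_ee_pos(),4))
manip.dwell(.3)
manip.move_l(tp(-.004,.20))
manip.move_l(tp(-.06,.30))
p,W,k=shot("wrist","w2")
print(manip.current_time(),[(np.round(r["at"],3).tolist(),round(r["confidence"],2)) for r in manip.look_for("wrist","tube")])
P=W[(p.min(2)>110)&(np.hypot(W[...,0]-C[0],W[...,1]-C[1])<.03)&(W[...,2]>.1)]
print(np.median(P,0),P[:,2].max(),cv2.minEnclosingCircle((P[:,:2]*1000).astype(np.float32)))
E
```

```text
[ 0.25 -0.85  0.35]
[0.56 1.07 0.25]
0.125 [-3.11  1.48 11.39] [ 0.4841 -0.0873  0.1259]
9.6083 [([0.491, -0.088, 0.125], 0.97), ([0.51, -0.16, 0.125], 0.81), ([0.531, -0.233, 0.124], 0.69)]
[ 0.48960048 -0.08562498  0.12608005] 0.12860064071562166 ((488.45758056640625, -85.86094665527344), 20.794782638549805)
```

View pics/w2.png

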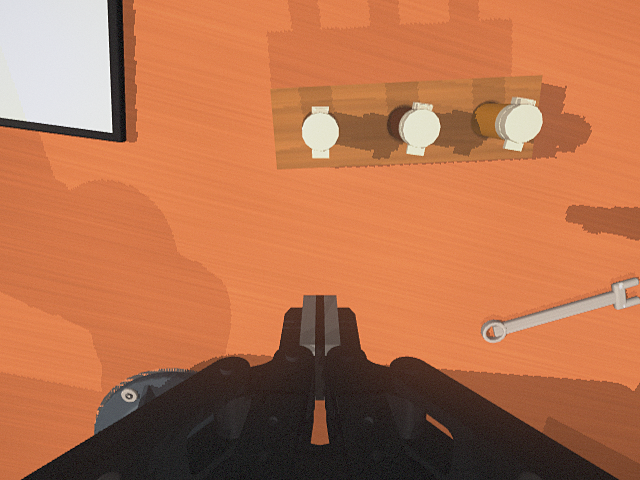

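The cap is shut: it sits flat at (320,132), and its top measures 0.126 as expected. Next I'll grasp the tube, draw it out and check.

```bash
cat >> h.py <<'E'
C=np.array([0.4882,-0.0859]); PAD=np.array([.4914,.2132])
def tilt(az,a):
    c,s=np.cos(a),np.sin(a); ca,sa=np.cos(az),np.sin(az)
    return np.array([[ca,-sa,0],[sa,ca,0],[0,0,1]])@np.array([[c,0,s],[0,-1,0],[s,0,-c]])
E
python3 - <<'E'
from h import *
az=None
for a in (.41,.25,0,.7):
    q=manip.inverse_kinematics(np.r_[PAD,.162],tilt(a,.785)); print(a,None if q is None else np.round(q,2))
manip.set_gripper(.62,60)
manip.move_ptp(tp(0,.20),R)
manip.move_l(tp(0,.072),max_speed=.08)
print(np.round(manip.current_ee_pos(),4),np.round(manip.current_force(),2))
manip.set_gripper(0.0,60)
print("grip",manip.current_grip_width(),manip.current_grip_force(),np.round(manip.current_force(),2))
manip.move_l(tp(0,.20),max_speed=.06)
manip.dwell(.3)
print("grip",manip.current_grip_width(),manip.current_grip_force(),np.round(manip.current_force(),2),manip.current_time())
shot("side","s2"); 
print([(np.round(r["at"],3).tolist(),round(r["confidence"],2)) for r in manip.look_for("side","tube")])
E
```

```text
0.41 [ 0.28  0.26  2.26  2.61  0.19 -1.14]
0.25 [ 0.36  0.26  2.26  3.6   0.18 -1.94]
0 [ 0.49  0.29  2.21  4.47  0.35 -2.53]
0.7 [ 0.13  0.28  2.24  1.74  0.4  -0.61]
[ 0.4884 -0.086   0.0724] [1.16 0.51 0.08]
grip 0.3392494794669159 59.0294323861599 [-0.92 -0.26  5.61]
grip 0.3355173667779641 59.084911197423935 [-0.27 -0.58 -0.99] 15.4167
[([0.535, -0.249, 0.112], 0.86), ([0.477, -0.093, 0.18], 0.78), ([0.51, -0.177, 0.106], 0.63)]
```

```bash
python3 - <<'E'
from h import *
manip.move_ptp(np.r_[PAD,.26],down(.5))
for a in (.8,1.1,1.5,-.3):
  for z in (.22,.165):
    q=manip.inverse_kinematics(np.r_[PAD,z],tilt(a,.785)); print(a,z,None if q is None else np.round(q,2))
manip.move_ptp(np.r_[PAD,.22],tilt(1.1,.785))
manip.move_l(np.r_[PAD,.165],max_speed=.08)
print(np.round(manip.current_ee_pos(),4),np.round(manip.current_tcp_rot(),2).tolist(),manip.current_grip_width(),manip.current_grip_force(),manip.current_time())
p,W,k=shot("side","s3")
print([(np.round(r["at"],3).tolist(),round(r["confidence"],2)) for r in manip.look_for("side","tube")])
E
```

```text
0.8 0.22 [ 0.09  0.16  2.17  1.28  0.5  -0.21]
0.8 0.165 [ 0.09  0.28  2.21  1.58  0.48 -0.55]
1.1 0.22 [-0.    0.23  2.08  1.12  0.78 -0.35]
1.1 0.165 [-0.    0.34  2.12  1.27  0.72 -0.55]
1.5 0.22 [-0.04  0.34  1.92  0.92  1.09 -0.51]
1.5 0.165 [-0.04  0.44  1.95  0.99  1.01 -0.63]
-0.3 0.22 None
-0.3 0.165 [ 0.6   0.34  2.11 -1.38  0.6  -2.64]
[0.4916 0.2133 0.1654] [[0.32, 0.89, 0.32], [0.63, -0.45, 0.63], [0.71, 0.0, -0.71]] 0.3357280203275652 59.24130566418171 19.0667
[([0.511, -0.178, 0.108], 0.77), ([0.534, -0.25, 0.11], 0.59)]
```

View pics/s3.png

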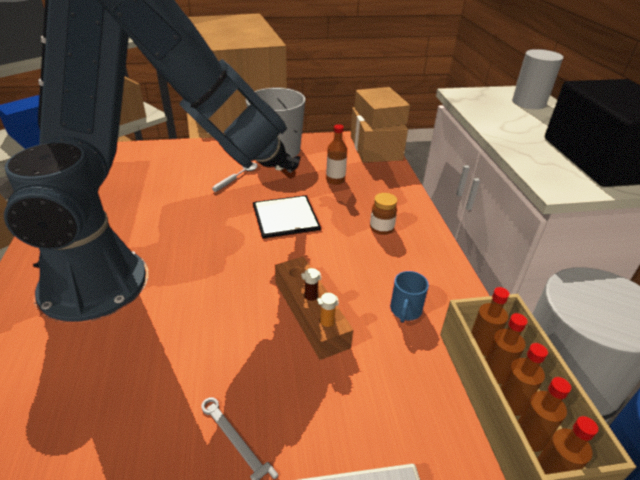

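In the side view the gripper is above the pad, with its tip at (290,165), and it hides the tube. The empty hole and the other objects look unchanged. I'll take one check from the scene and wrist cameras.

```bash
python3 - <<'E'
from h import *
a,_,_=shot("scene","c3"); print([(np.round(r["at"],3).tolist(),round(r["confidence"],2)) for r in manip.look_for("scene","tube")])
b,_,_=shot("wrist","w3"); print([(np.round(r["at"],3).tolist(),round(r["confidence"],2)) for r in manip.look_for("wrist","tube")])
cv2.imwrite("pics/m3.png",np.hstack([cv2.resize(a[150:300,300:450],(400,400)),cv2.resize(b,(400,400))])[:,:,::-1])
E
```

```text
[([0.546, -0.238, 0.109], 0.78), ([0.523, -0.158, 0.113], 0.73), ([0.502, 0.224, 0.173], 0.67), ([0.719, -0.179, 0.044], 0.21)]
[([0.483, 0.192, 0.2], 0.92)]
```

View pics/m3.png

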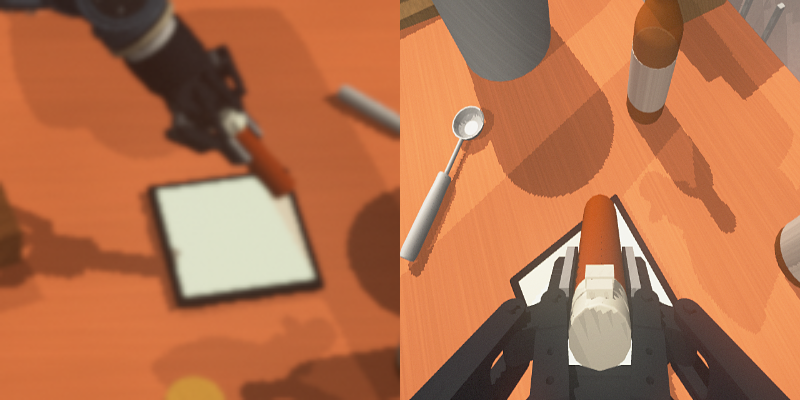

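The left half shows the tube held over the pad at about (265,165). The right half shows its cap shut at (600,320), with the tube in line with the tool, so it leans 45°. The network's position for it (0.502, 0.224, 0.173) agrees with the pad centre.

```bash
python3 -c "
from bench import manip
print(manip.sign_off())"
```

```text
the job is handed in; nothing more can be done
None
```

I pressed the open cap shut with the tube still in the rack, drew the tube out, and handed the job in with it held at 45°, cap end up, about 16 cm above the middle of the light pad; the judge's verdict was not returned.

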